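Draw the line oiler to its mark, then set the needle valve two turns open and hold it

TASK

Get the air line for the engraving handpiece ready: draw the line oiler's sprung T-handle out until its bar is level with the upright index pin, hold it there for a second, and let it go fully back home. Then grip the black crank handle of the valve wheel, close the valve clockwise to its stop, and back it off exactly two full turns. Finish still gripping that handle, with the wheel at rest; do not let go, and leave the other things on the bench where they are.

Things in the scene. Friction and masses are not known exactly. Their poses are not given: they have to be found in the camera images.
- oiler: Line oiler, fixed: plate 10 mm thick (x -60 to 175, y -35 to 62 mm), a 42 mm barrel lying on it (x 58 to 165 mm; its filler plug reaches 70 mm up) and a sprung rod with a steel T-handle on the robot's side. Origin: on the bench, below the middle of the T-bar at home. x axis: from T-bar to barrel, so drawing out is along -x; y: level, along the T-bar; z up.
- draw_rod (a joint): How far the T-handle is drawn out, m: 0 home, 0.055 its limit. A spring pulls it home: about 3 N at home, plus 1.8 N for each 10 mm.
- bar_mid (a point): Middle of the T-bar, which moves with the handle: a level steel round bar along the oiler's y, 12 mm diameter, 78 mm long, its axis 75 mm above the bench. It stands on a 10 mm post whose foot joins a level 10 mm rod, 35 mm above the bench, that runs into the barrel; both fingers fit over the bar above the rod. The barrel's top is 56 mm above the bench.
- index_pin: Index pin: slim upright steel pin, 8 mm diameter, 71 mm tall, pointed top, foot 14 mm square, fixed on the oiler's plate 50 mm to the +y side of the rod, level with the place to draw the T-bar to (20 to 42 mm out, varies). Origin: underside of its foot, 10 mm above the bench; axes parallel to the oiler's. At the mark, bar_mid and pin have the same x in these axes.
- wheel_hub (a point): Centre of the valve's handwheel, on its vertical axis, on the hub's top face 110 mm above the bench. The wheel is a level aluminium ring with three spokes on a fixed brass valve: middle radius 55 mm, ring 12 mm thick, its top 108 mm above the bench. The valve below has two pipe stubs reaching 66 mm from the axis.
- wheel (a joint): Valve wheel angle, rad: 0 closed at the stop, grows as it opens, counter-clockwise seen from above; closing is clockwise. Two full turns open is 12.566. Starts between 3.5 and 9.0; limit at 18.85. It stays where it is left and takes about 0.12 N m (2 to 3 N at the handle) to turn.
- crank_knob: Crank handle: upright black round sleeve, 20 mm diameter, 44 mm tall, standing on the wheel's ring 55 mm from the axis. It spins freely on its own upright pin, so the tool need not turn as the wheel goes round. Origin: centre of its lower end, 108.5 mm above the bench; z up along it.
- dropper: Bystander, to be left alone: small white plastic dropper bottle, 34 mm across, 85 mm tall. Origin: at its underside.
- handpiece: Bystander, to be left alone: engraving handpiece lying down, 150 mm long, 22 mm thick, black grip and steel nose. Origin: at its underside.
- polish_can: Bystander, to be left alone: closed grey can 66 mm across, 100 mm tall. Origin: at its underside.
- screwdriver: Bystander, to be left alone: screwdriver with wooden handle, lying down. Origin: at its underside.
- flat_file: Bystander, to be left alone: flat file with wooden handle, lying down, about 220 mm long. Origin: at its underside.
- tape_roll: Bystander, to be left alone: paper tape ring 90 mm across, 22 mm tall. Origin: at its underside.
Mind the look-alikes: they are no part of the job. Leave any pink or red look-alike of the part that bears wheel_hub alone.

How it is judged:
By the outcome, as a careful person would: the job done as asked, in the order asked, and still so for the second after the job is handed in, while the arm keeps its last pose, push and grip.
It also fails if it takes over 72 s, if anything falls off the work surface, if the arm or the gripper's body presses on something with over 40 N, if the wrist force passes 120 N, or if a joint passes its speed limit or range.

ROBOT

A 7-joint arm with a two-finger parallel gripper is mounted at the origin on the work surface. World frame = base frame: x ahead of the robot, y to its left, z up, the work surface at z = 0. Lengths are in mm, angles in rad, forces in N, time in s.
With the tool pointing down it reaches from about 400 to 875 mm from the base axis. Payload 4.4 kg.
Tool frame: the origin (TCP) lies midway between the tips of the shut fingers; the grasp point (between the pads) lies 19 mm behind it; z points along the fingers, y is the line along which they close (so a half turn about z gives the same grasp; the last joint's range is limited). The gripper opens to 85 mm and grips with 20 to 120 N. Pads are 22 mm wide; open, the fingers measure 114 mm over their backs; the gripper's body (76 mm by 85 mm) begins 54 mm behind the grasp point. The pads swing forward as they close: fully open they stand 13 mm farther back than shut.
Start: joints at [1.188, 0.628, 0.038, 1.517, -0.027, 0.996, -0.02], TCP at [202.521, -617.659, 231.313] pointing down, gripper open.
Joint ranges: [-3.06, 3.06], [-0.37, 2.12], [-1.25, 1.32], [0.18, 2.47], [-1.1, 4.24], [0.23, 1.98], [-2.94, 2.94]. Speed limits (rad/s): [2.57, 2.57, 3.14, 3.14, 3.14, 3.14, 3.14].

INTERFACE

Orientations are given as [roll, pitch, yaw] about the fixed x, y, z axes, in that order (R = Rz(yaw) Ry(pitch) Rx(roll)).
In Python, from cell import ctrl gives the robot as it stands.
- The arm moves only by the shell command python3 -m handwheel 'ROWS'. ROWS is JSON, a list of rows, each a list of 3 entries, a list of its own where there are three numbers: the turn, a rotation vector about the tool's x, y, z in degrees, then the shift along the tool's x, y, z in m, then the closure, from 0 (fully open) to 1 (shut). A call has 1 to 5 rows; each row shifts and turns the commanded pose from where the row before left it, along the tool's axes as they then stand; what a row does not reach is not made up. A row lasts 1/12 s, in which the tool goes at most 41.7 mm and 7.16 degrees, less where a joint would pass 70% of its speed; a pose out of reach is approached as far as the arm can. A call is refused whole if a number of a shift passes 0.0417 or a number of a turn 7.16, either way. A call with a gripper value outside its range is refused whole. The fingers move at their own pace and stop on an object; the grip force is fixed at half the most. Time passes only in rows, so rows that do not move let the fingers close. It gives the time, the measured TCP pose, the force, the opening and the grip force at its end, in the units of the state.
- ctrl.read_state(): the state, without advancing time (a new reading comes with each control period).
- ctrl.get_image(name): name is "scene" or "side" or "wrist"; returns a dict with "pixels" (420x560x3 uint8, red, green, blue), "fx", "fy", "cx", "cy" (pixels), "pose" (4x4, takes a point from camera to world coordinates); the wrist camera has in their place "T_tool_cam" (4x4, takes a point from camera to tool coordinates, whose origin is the TCP and whose axes are the flange's). Camera axes: x right, y up, looking along -z (the intrinsics and any distortion apply to the point x, -y, -z); pixel columns grow to the right and rows downward; lengths in mm; the calibration is good to about 2 mm. A picture is of the moment at which its call begins: read the wrist's pose just before it. There is no depth.
- ctrl.finish_job(): hands the job in; it is judged then, once.
The state is a dict: "clock": time; "qpos": joint angles; "qd": joint speeds; "tau": joint torques, N m; "eef_pos": TCP position; "tool_rot": TCP orientation; "force": force on the tool from outside, world axes, zero at the start; "torque": the same for the moment, N m; "width": finger opening in mm; "gripper_force": force on a finger pad.
Only numpy, scipy, OpenCV 4.12 (cv2) and the standard library are available. Lean on these libraries where they do the work, as an engineer would, in place of code of your own. Each camera call takes 0.05 s, during which the arm holds its last target. There are 200 camera calls.

## Working session

There is one attempt and no reset: what is moved stays moved. The work goes in short steps, Python scripts to look and compute and a shell command to move; the robot and the scene stay as the last step left them, time stands still between calls to the robot, and variables do not carry over. Pictures are saved under pics/ and viewed, at most 10 in all, crops included, and the job is handed in when it is done.

```bash
ls; mkdir -p pics
python3 - <<'E'
from cell import ctrl
import cv2,numpy as np
s=ctrl.read_state()
print(s)
for n in("scene","side","wrist"):
    i=ctrl.get_image(n); cv2.imwrite(f"pics/{n}0.png",i["pixels"][:,:,::-1])
    print(n,{k:(np.round(v,4).tolist() if k!="pixels" else 0) for k,v in i.items()})
E
```

```text
pics
{'clock': 0.0, 'qpos': array([ 1.18820757,  0.62934303,  0.03847462,  1.51833828, -0.02695927,
        0.99628788, -0.02002989]), 'qd': array([ 6.20149765e-05,  1.03836791e-04,  1.65834812e-04,  2.78446522e-04,
       -1.10780487e-03,  1.38045771e-03,  1.04561781e-03]), 'tau': array([-1.00738682e-04, -5.63411343e+01,  1.22669253e+00, -1.93448532e+01,
        1.11318284e-02,  1.03699465e-02, -6.70961654e-06]), 'eef_pos': array([ 202.29640976, -617.08277094,  230.40120247]), 'tool_rot': array([-3.13973620e+00,  7.70953242e-05,  3.16755345e-01]), 'force': array([-0.3258583 , -0.1311179 ,  0.10893697]), 'torque': array([ 0.00271943, -0.03388778, -0.0210126 ]), 'gripper_force': 0.0, 'width': 85.05786173917701}
scene {'pixels': 0, 'fx': 464.1561, 'fy': 464.1561, 'cx': 279.2316, 'cy': 207.0551, 'pose': [[-0.6045, -0.4234, 0.6747, 1302.8555], [0.7965, -0.3109, 0.5185, 608.628], [-0.0098, 0.8509, 0.5252, 722.2509], [0.0, 0.0, 0.0, 1.0]]}
side {'pixels': 0, 'fx': 503.5769, 'fy': 503.5769, 'cx': 270.1121, 'cy': 210.7622, 'pose': [[1.0, 0.0013, -0.0095, 502.5031], [-0.0081, 0.6491, -0.7607, -1231.044], [0.0052, 0.7607, 0.6491, 1132.8177], [0.0, 0.0, 0.0, 1.0]]}
wrist {'pixels': 0, 'fx': 290.1576, 'fy': 290.1576, 'cx': 276.5844, 'cy': 207.8469, 'T_tool_cam': [[0.0007, 0.9544, 0.2987, 76.3165], [1.0, -0.0006, -0.0006, -0.1496], [-0.0004, 0.2987, -0.9544, -143.681], [0.0, 0.0, 0.0, 1.0]]}
```

View pics/scene0.png

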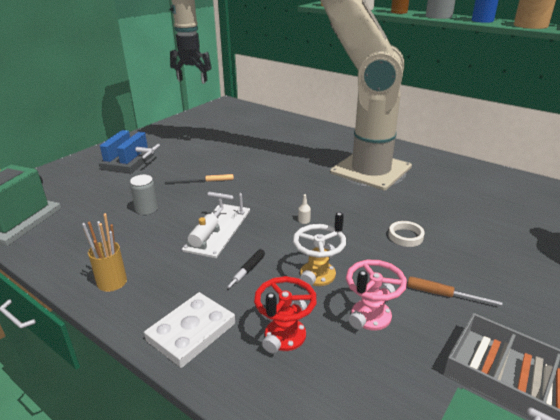

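View pics/side0.png

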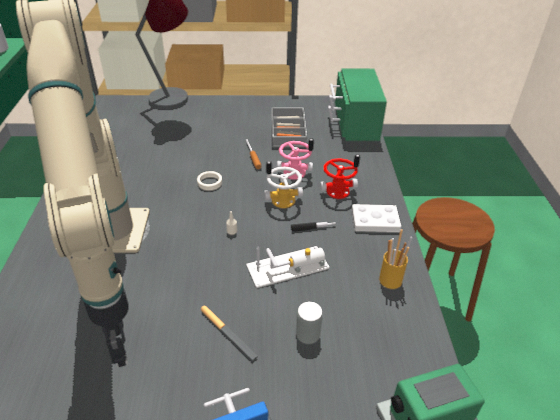

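The scene view shows the aluminium wheel on its brass valve at (319,240) with the knob at (339,221). The oiler is at (218,228). Pink and red look-alike valves stand nearby. In the side view the wheel is at (285,180), the knob at (269,168) and the oiler at (288,265). I'll enlarge both areas.

Run:
```python
import cv2,numpy as np
a=cv2.imread("pics/scene0.png");b=cv2.imread("pics/side0.png")
c=lambda im,x,y,w,h,s:cv2.resize(im[y:y+h,x:x+w],None,fx=s,fy=s,interpolation=cv2.INTER_CUBIC)
# each 400x300
P=[c(a,178,182,80,60,5),c(a,285,205,80,60,5),c(b,240,238,100,75,4),c(b,250,145,80,60,5)]
m=np.vstack([np.hstack(P[:2]),np.hstack(P[2:])]);cv2.imwrite("pics/crop1.png",m)
```

```text
(no output)
```

View pics/crop1.png

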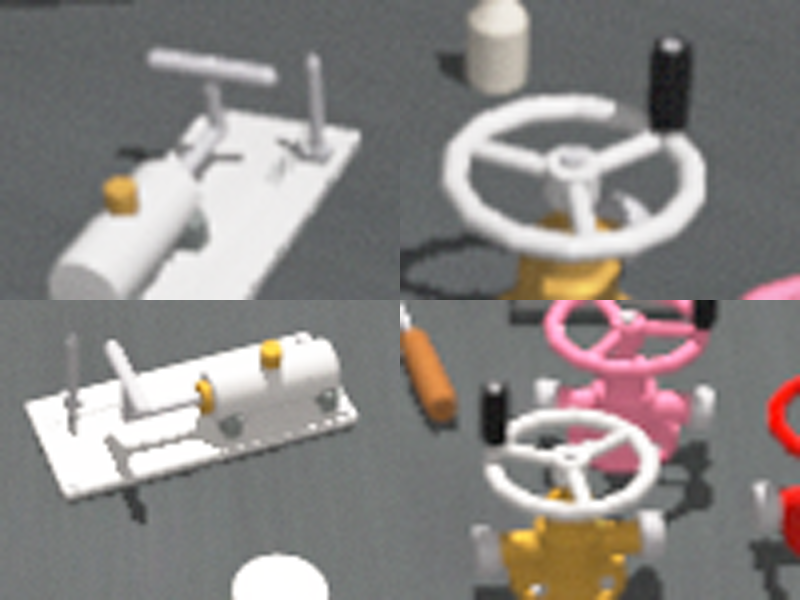

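The crops give these positions:

| Point | Scene px | Side px |
|---|---|---|
| T-bar ends | (208.4,193.4), (232.4,197) | (274.5,265), (268,249.3) |
| Pin top | (240.8,193) | (258,247.3) |
| Hub | (319.4,237) | (284,176.4) |
| Knob top | (339.2,213.8) | (269,162.2) |

Next I'll triangulate them and check against the known heights.

```bash
cat > h.py <<'E'
import numpy as np
from cell import ctrl
from scipy.spatial.transform import Rotation as Ro
def ray(c,uv):
    d=np.array([(uv[0]-c["cx"])/c["fx"],-(uv[1]-c["cy"])/c["fy"],-1]);P=np.array(c["pose"])
    return P[:3,3],P[:3,:3]@d/np.linalg.norm(d)
def atz(c,uv,z):
    o,d=ray(c,uv);return o+d*(z-o[2])/d[2]
def tri(cs,uvs):
    A=np.zeros((3,3));b=np.zeros(3)
    for c,u in zip(cs,uvs):
        o,d=ray(c,u);M=np.eye(3)-np.outer(d,d);A+=M;b+=M@o
    return np.linalg.solve(A,b)
def wcam():
    s=ctrl.read_state();i=ctrl.get_image("wrist");T=np.eye(4)
    T[:3,:3]=Ro.from_euler("xyz",s["tool_rot"]).as_matrix();T[:3,3]=s["eef_pos"]
    i["pose"]=T@np.array(i["T_tool_cam"]);return i
E
python3 - <<'E'
from h import *
a=ctrl.get_image("scene");b=ctrl.get_image("side")
D=dict(barA=((208.4,193.4),(274.5,265),75),barB=((232.4,197),(268,249.3),75),mid=((220.4,195.2),(271.2,257.1),75),pintop=((240.8,193),(258,247.3),81),pinfoot=((241.6,212.4),(258.2,270),12),hub=((319.4,237),(284,176.4),110),ktop=((339.2,213.8),(269,162.2),152.5),kbot=((338.2,230.6),(268.8,173.2),108.5))
for k,(u,v,z) in D.items(): print(k,*[np.round(x,1) for x in(tri((a,b),(u,v)),atz(a,u,z),atz(b,v,z))])
for v in((246.3,264.3),(257.5,287.3),(329.3,266.8)):print(atz(b,v,10).round(1))
print(atz(a,(250,208.6),10))
E
```

```text
barA [ 529.7 -233.2   75.7] [ 530.7 -234.    75. ] [ 528.7 -231.5   75. ]
barB [ 508.7 -166.    75.2] [ 505.8 -166.3   75. ] [ 510.3 -167.6   75. ]
mid [ 519.1 -199.6   75.2] [ 518.1 -199.9   75. ] [ 519.5 -199.8   75. ]
pintop [ 479.5 -159.8   76.9] [ 483.  -155.1   81. ] [ 480.6 -165.2   81. ]
pinfoot [ 4.741e+02 -1.745e+02  1.000e-01] [ 477.5 -161.8   12. ] [ 480.8 -192.4   12. ]
hub [564.9 153.9 107.2] [565.5 156.  110. ] [566.2 147.7 110. ]
ktop [514.3 173.5 151.8] [513.4 174.  152.5] [515.1 170.9 152.5]
kbot [513.9 173.8 105.4] [516.3 176.  108.5] [514.6 168.2 108.5]
[ 444.2 -166.8   10. ]
[ 479.4 -258.8   10. ]
[ 696.8 -178.1   10. ]
[ 445.02287603 -157.90183801   10.        ]
```

Heights and radius agree with the given sizes: the bar triangulates at z 75 and the knob is 55 mm from the hub. The oiler's yaw is about 19° and the mark is about 22 mm out. I'll turn the tool first, then go above the T-bar.

```bash
R='python3 -m handwheel'
$R '[[[0,0,-7],[0,0,0],0],[[0,0,-7],[0,0,0],0],[[0,0,-7],[0,0,0],0],[[0,0,-7],[0,0,0],0],[[0,0,-7],[0,0,0],0]]' 
$R '[[[0,0,-7],[0,0,0],0],[[0,0,-7],[0,0,0],0],[[0,0,-7],[0,0,0],0],[[0,0,-7],[0,0,0],0],[[0,0,-7],[0,0,0],0]]' 
$R '[[[0,0,-7],[0,0,0],0],[[0,0,-7],[0,0,0],0],[[0,0,-7],[0,0,0],0],[[0,0,0],[0,0,0],0]]'
$R '[[[0,0,0],[0.0223,0.0335,0],0],[[0,0,0],[0.0223,0.0335,0],0],[[0,0,0],[0.0223,0.0335,0],0],[[0,0,0],[0.0223,0.0335,0],0],[[0,0,0],[0.0223,0.0335,0],0]]'
$R '[[[0,0,0],[0.0223,0.0335,0],0],[[0,0,0],[0.0223,0.0335,0],0],[[0,0,0],[0.0223,0.0335,0],0],[[0,0,0],[0.0223,0.0335,0],0],[[0,0,0],[0.0223,0.0335,0],0]]'
$R '[[[0,0,0],[0.0223,0.0335,0],0],[[0,0,0],[0.0223,0.0335,0],0],[[0,0,0],[0.0223,0.0335,0],0],[[0,0,0],[0,0,0.025],0],[[0,0,0],[0,0,0.02],0]]'
$R '[[[0,0,0],[0,0,0],0],[[0,0,0],[0,0,0],0]]'
python3 - <<'E'
from h import *
import cv2
i=wcam();cv2.imwrite("pics/w1.png",i["pixels"][:,:,::-1]);np.save("w1",i,allow_pickle=True)
s=ctrl.read_state();print(s["qpos"].round(2),s["eef_pos"],s["tool_rot"])
a=ctrl.get_image("scene");print("pink",atz(a,(376,275),110),atz(a,(363,281),130))
E
```

```text
clock: 0.67
eef_pos: [202.4, -617.6, 231.2]
tool_rot: [-3.141, -0.0, 0.934]
force: [0.1, 0.2, 0.1]
width: 85.2
gripper_force: 0.0
clock: 1.08
eef_pos: [202.3, -617.6, 231.2]
tool_rot: [-3.141, -0.0, 1.544]
force: [-0.1, 0.4, -0.3]
width: 85.4
gripper_force: 0.0
clock: 1.42
eef_pos: [202.2, -617.6, 231.0]
tool_rot: [3.141, -0.0, 1.908]
force: [-0.8, 0.3, 0.3]
width: 85.5
gripper_force: 0.0
clock: 1.83
eef_pos: [324.9, -455.9, 231.4]
tool_rot: [3.141, 0.0, 1.9]
force: [-0.3, -0.8, 0.1]
width: 85.4
gripper_force: 0.0
clock: 2.25
eef_pos: [446.7, -295.6, 231.5]
tool_rot: [3.141, 0.0, 1.901]
force: [1.6, -1.3, -0.9]
width: 85.5
gripper_force: 0.0
clock: 2.67
eef_pos: [521.5, -197.5, 186.6]
tool_rot: [3.138, 0.001, 1.907]
force: [-1.2, -1.1, -0.4]
width: 85.2
gripper_force: 0.0
clock: 2.83
eef_pos: [518.1, -200.9, 185.7]
tool_rot: [-3.14, -0.001, 1.903]
force: [0.1, 0.3, 0.6]
width: 85.4
gripper_force: 0.0
[ 0.58  0.58 -0.4   1.82  0.3   0.8   0.36] [ 518.85617263 -201.42588472  186.74670204] [-3.14151982e+00  2.26044819e-04  1.90249338e+00]
pink [608.93107142 320.32647999 110.        ] [662.49263484 317.90932503 130.        ]
```

View pics/w1.png

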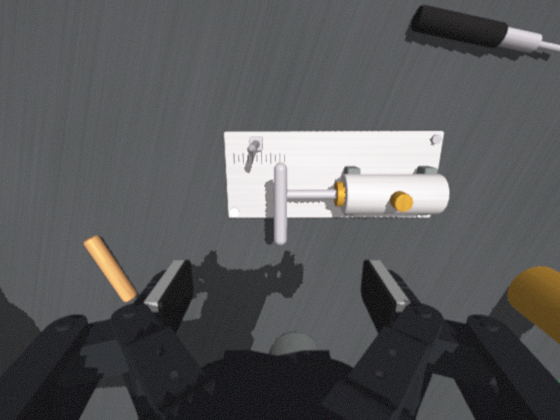

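The bar ends are at (280,165) and (280,243), and the plate edges lie level in the image, so the yaw fits. The pin stands at about (254,147). I'll zoom in on that part.

Run:
```python
import cv2
a=cv2.imread("pics/w1.png");cv2.imwrite("pics/w1c.png",cv2.resize(a[122:254,216:316],None,fx=4.5,fy=4.5,interpolation=cv2.INTER_CUBIC))
```

```text
(no output)
```

View pics/w1c.png

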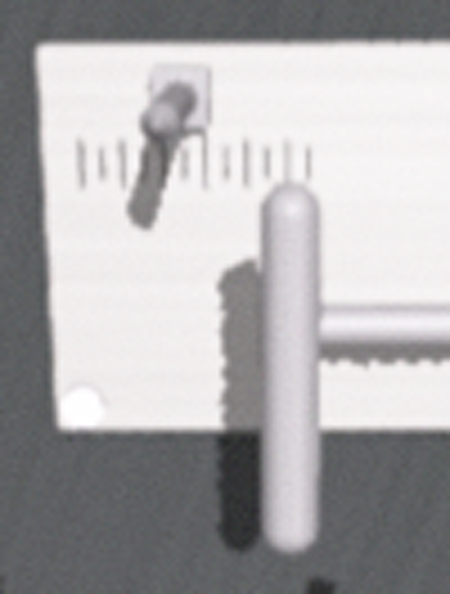

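Run:
```python
from h import *
i=np.load("w1.npy",allow_pickle=True).item()
f=lambda u,v:(216+u/4.5,122+v/4.5)
ps=i["pose"][:3,:3]; 
psi=1.9025
ex=np.array([np.sin(psi),-np.cos(psi)]);ey=np.array([np.cos(psi),np.sin(psi)])
for n,(u,v,z) in dict(e1=(291,186,75),e2=(290,550,75),foot=(180,95,14),foot10=(180,95,10),tip=(160,118,79),cornTL=(36,43,10),cornBL=(58,431,10),tick0=(287,160,10),tick10=(246,160,10)).items():
    p=atz(i,f(u,v),z);print(n,p.round(1),"oil",(p[:2]@ex).round(1),(p[:2]@ey).round(1))
```

```text
e1 [ 509.  -164.2   75. ] oil 427.8 -320.9
e2 [ 534.3 -237.2   75. ] oil 427.9 -398.2
foot [ 480.7 -160.9   14. ] oil 402.1 -308.6
foot10 [ 480.5 -161.3   10. ] oil 401.8 -309.0
tip [ 481.1 -159.6   79. ] oil 402.9 -307.5
cornTL [ 444.5 -161.    10. ] oil 367.9 -296.9
cornBL [ 476.8 -252.8   10. ] oil 368.4 -394.3
tick0 [ 509.8 -167.5   10. ] oil 427.5 -324.4
tick10 [ 500.4 -170.8   10. ] oil 417.5 -324.4
```

The wrist view agrees with everything else. The bar is 427.9 along the oiler's x, the plate edge 59.8 mm before it, and the pin at 402.4, so the draw is about 25.4 mm. Now to descend and grip.

```bash
R='python3 -m handwheel'
$R '[[[0,0,0],[0,0.0029,0.026],0],[[0,0,0],[0,0,0.026],0],[[0,0,0],[0,0,0.026],0],[[0,0,0],[0,0,0.026],0],[[0,0,0],[0,0,0.026],0]]'
$R '[[[0,0,0],[0,0,0],0],[[0,0,0],[0,0,0],0.5],[[0,0,0],[0,0,0],0.8],[[0,0,0],[0,0,0],1],[[0,0,0],[0,0,0],1]]'
$R '[[[0,0,0],[0,0,0],1],[[0,0,0],[0,0,0],1],[[0,0,0],[0,0,0],1],[[0,0,0],[0,0,0],1],[[0,0,0],[0,0,0],1]]'
python3 - <<'E'
from h import *
s=ctrl.read_state();e=s["eef_pos"];print(e, e[0]*.9455+e[1]*.3256)
E
```

```text
clock: 3.35
eef_pos: [522.7, -201.3, 56.8]
tool_rot: [3.139, 0.002, 1.902]
force: [-0.1, -0.5, 0.4]
width: 85.8
gripper_force: 0.0
clock: 3.77
eef_pos: [522.8, -200.6, 58.2]
tool_rot: [3.139, 0.002, 1.904]
force: [-0.5, 0.5, 0.3]
width: 38.6
gripper_force: 0.0
clock: 4.18
eef_pos: [521.1, -200.6, 57.3]
tool_rot: [-3.141, 0.001, 1.905]
force: [-2.8, -0.6, 7.2]
width: 10.2
gripper_force: 58.5
[ 521.13327347 -200.60484754   57.34708942] 427.4145717036713
```

```bash
R='python3 -m handwheel'
$R '[[[0,0,0],[0,-0.005,0],1],[[0,0,0],[0,-0.005,0],1],[[0,0,0],[0,-0.005,0],1],[[0,0,0],[0,-0.005,0],1],[[0,0,0],[0,-0.003,0],1]]'
$R '[[[0,0,0],[0,-0.0015,0],1],[[0,0,0],[0,0,0],1],[[0,0,0],[0,0,0],1]]'
python3 - <<'E'
from h import *
import cv2
i=wcam();cv2.imwrite("pics/w2.png",i["pixels"][:,:,::-1]);np.save("w2",i,allow_pickle=True)
E=[]
for k in range(6):
    s=ctrl.read_state();E.append(s["eef_pos"]);ctrl.get_image("wrist")
e=np.mean(E,0);print(e,e[0]*.9455+e[1]*.3256,s["force"],s["width"])
E
```

```text
clock: 4.6
eef_pos: [502.3, -207.2, 57.4]
tool_rot: [3.136, 0.002, 1.906]
force: [6.2, 1.6, 3.9]
width: 9.9
gripper_force: 58.9
clock: 4.85
eef_pos: [501.3, -207.5, 57.4]
tool_rot: [3.136, 0.002, 1.906]
force: [5.9, 2.5, 3.9]
width: 10.3
gripper_force: 58.9
[ 501.41323178 -207.4927683    57.38066241] 406.52656528934915 [5.47516665 1.71601307 4.81218618] 10.116685826941964
```

View pics/w2.png

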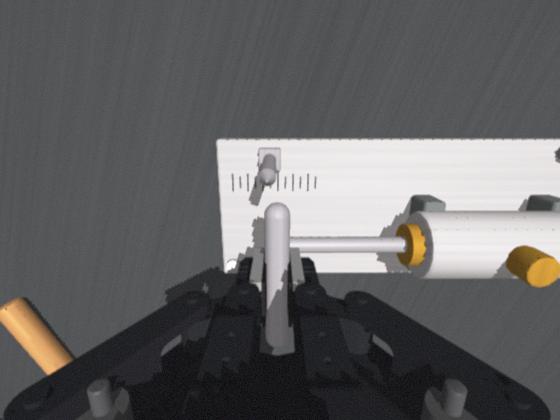

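The bar is gripped, with its near end at (277,208). The pin tip is at (267,176) and its foot at (269,158). I need to find the remaining offset.

Run:
```python
from h import *
import cv2
i=np.load("w2.npy",allow_pickle=True).item()
ex=np.array([.9455,.3256])
for n,(u,v,z) in dict(end=(277.3,215,75),mid=(277.3,270,75),foot=(269.5,158,14),tip=(266.8,177,79),edge=(217.5,139,10),edgeB=(224,273,10)).items():
    p=atz(i,(u,v),z);print(n,p.round(1),(p[:2]@ex).round(1))
a=cv2.imread("pics/w2.png");cv2.imwrite("pics/w2c.png",cv2.resize(a[135:255,210:330],None,fx=5,fy=5,interpolation=cv2.INTER_CUBIC))
```

```text
end [ 490.7 -175.8   75. ] 406.7
mid [ 500.  -202.5   75. ] 406.8
foot [ 480.5 -160.5   14. ] 402.1
tip [ 480.3 -159.8   79. ] 402.1
edge [ 445.2 -160.6   10. ] 368.7
edgeB [ 476.1 -252.4   10. ] 368.0
```

View pics/w2c.png

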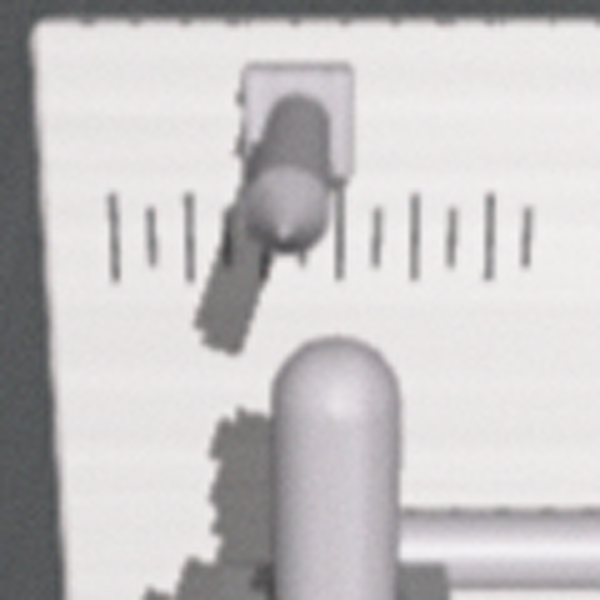

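The pin is at about 402.3 and the bar at 406.7, so I need about 4.4 mm more. The arm gives a little under the spring.

```bash
R='python3 -m handwheel'
$R '[[[0,0,0],[0,-0.0025,0],1],[[0,0,0],[0,-0.0023,0],1],[[0,0,0],[0,0,0],1]]'
python3 - <<'E'
from h import *
import cv2
i=wcam();cv2.imwrite("pics/w3.png",i["pixels"][:,:,::-1]);np.save("w3",i,allow_pickle=True)
E=[]
for k in range(5):
    s=ctrl.read_state();E.append(s["eef_pos"]);ctrl.get_image("wrist")
e=np.mean(E,0);print(e,e[0]*.9455+e[1]*.3256,s["force"],s["width"])
a=cv2.imread("pics/w3.png");cv2.imwrite("pics/w3c.png",cv2.resize(a[135:255,210:330],None,fx=5,fy=5,interpolation=cv2.INTER_CUBIC))
E
```

```text
clock: 5.45
eef_pos: [497.1, -209.0, 57.4]
tool_rot: [3.135, 0.002, 1.906]
force: [6.8, 2.6, 4.2]
width: 9.9
gripper_force: 58.9
[ 497.29801781 -208.91980662   57.38638461] 402.17098680457735 [6.03986768 3.27280345 3.49990473] 9.766106772351517
```

View pics/w3c.png

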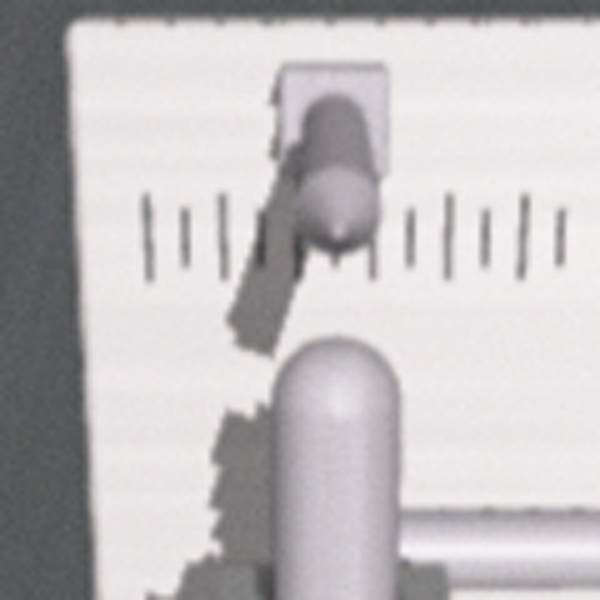

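The bar's axis (336) and the pin's tip and foot (340 and 334) line up in the crop, within about 0.5 mm. I'll hold, then guide it home and release.

```bash
R='python3 -m handwheel'
H='x'
$R '[[[0,0,0],[0,0,0],1],[[0,0,0],[0,0,0],1],[[0,0,0],[0,0,0],1],[[0,0,0],[0,0,0],1],[[0,0,0],[0,0,0],1]]' >/dev/null
$R '[[[0,0,0],[0,0,0],1],[[0,0,0],[0,0,0],1],[[0,0,0],[0,0,0],1],[[0,0,0],[0,0,0],1],[[0,0,0],[0,0,0],1]]' >/dev/null
$R '[[[0,0,0],[0,0,0],1],[[0,0,0],[0,0,0],1],[[0,0,0],[0,0,0],1],[[0,0,0],[0,0,0],1],[[0,0,0],[0,0,0],1]]'
$R '[[[0,0,0],[0,0.005,0],1],[[0,0,0],[0,0.005,0],1],[[0,0,0],[0,0.005,0],1],[[0,0,0],[0,0.005,0],1],[[0,0,0],[0,0.004,0],1]]'
$R '[[[0,0,0],[0,0.003,0],1],[[0,0,0],[0,0.002,0],1],[[0,0,0],[0,0,0],1],[[0,0,0],[0,0,0],1],[[0,0,0],[0,0,0],1]]'
$R '[[[0,0,0],[0,0,0],0],[[0,0,0],[0,0,0],0],[[0,0,0],[0,0,0],0],[[0,0,0],[0,0,0],0],[[0,0,0],[0,0,0],0]]'
$R '[[[0,0,0],[0,0,0],0],[[0,0,0],[0,0,0],0],[[0,0,0],[0,0,0],0]]'
python3 - <<'E'
from h import *
e=ctrl.read_state()["eef_pos"];print(e,e[0]*.9455+e[1]*.3256)
E
```

```text
clock: 7.0
eef_pos: [497.4, -208.9, 57.4]
tool_rot: [3.135, 0.002, 1.906]
force: [6.6, 3.6, 5.0]
width: 9.9
gripper_force: 58.9
clock: 7.42
eef_pos: [518.5, -201.5, 57.4]
tool_rot: [3.138, 0.002, 1.906]
force: [2.8, 1.2, 7.7]
width: 9.9
gripper_force: 59.3
clock: 7.83
eef_pos: [521.1, -200.6, 57.3]
tool_rot: [3.142, 0.001, 1.905]
force: [0.5, 0.0, 10.5]
width: 10.1
gripper_force: 59.6
clock: 8.25
eef_pos: [520.6, -200.2, 55.9]
tool_rot: [-3.14, -0.001, 1.905]
force: [0.0, -0.2, -1.3]
width: 70.1
gripper_force: 0.0
clock: 8.5
eef_pos: [521.2, -200.1, 56.2]
tool_rot: [-3.141, -0.0, 1.905]
force: [0.2, 0.0, -0.5]
width: 85.8
gripper_force: 0.0
[ 521.20596495 -200.06097323   56.23457911] 427.6603869777015
```

```bash
R='python3 -m handwheel'
$R '[[[0,0,0],[0,0,-0.035],0],[[0,0,0],[0,0,-0.035],0],[[0,0,0],[0,0,-0.035],0],[[0,0,0],[0,0,-0.035],0],[[0,0,0],[0,0,-0.034],0]]'
$R '[[[0,0,0],[0.0354,0.0114,0],0],[[0,0,0],[0.0354,0.0114,0],0],[[0,0,0],[0.0354,0.0114,0],0],[[0,0,0],[0.0354,0.0114,0],0],[[0,0,0],[0.0354,0.0114,0],0]]'
$R '[[[0,0,0],[0.0354,0.0114,0],0],[[0,0,0],[0.0354,0.0114,0],0],[[0,0,0],[0.0354,0.0114,0],0],[[0,0,0],[0.0354,0.0114,0],0],[[0,0,0],[0.0354,0.0114,0],0]]'
$R '[[[0,0,0],[0,0,0],0],[[0,0,0],[0,0,0],0],[[0,0,0],[0,0,0],0]]'
python3 - <<'E'
from h import *
import cv2
i=wcam();cv2.imwrite("pics/w4.png",i["pixels"][:,:,::-1]);np.save("w4",i,allow_pickle=True)
s=ctrl.read_state();print(s["qpos"].round(2),s["eef_pos"],s["tool_rot"])
b=ctrl.get_image("side")["pixels"][:,:,::-1];o=cv2.imread("pics/side0.png")
d=cv2.absdiff(b,o).max(2)[238:313,240:340];print("oiler diff",(d>40).sum(),d.max())
E
```

```text
clock: 8.92
eef_pos: [521.0, -199.9, 232.2]
tool_rot: [3.141, -0.0, 1.905]
force: [-0.1, 0.2, -0.7]
width: 85.5
gripper_force: 0.0
clock: 9.33
eef_pos: [516.7, -12.7, 230.6]
tool_rot: [3.141, 0.0, 1.905]
force: [0.3, -0.2, 0.2]
width: 85.3
gripper_force: 0.0
clock: 9.75
eef_pos: [512.4, 173.4, 230.4]
tool_rot: [3.142, 0.0, 1.905]
force: [1.4, 0.4, 0.0]
width: 85.1
gripper_force: 0.0
clock: 10.0
eef_pos: [512.6, 171.1, 230.1]
tool_rot: [-3.141, 0.001, 1.905]
force: [-0.3, -0.7, -0.0]
width: 85.3
gripper_force: 0.0
[-0.07  0.5  -0.45  1.82  0.28  0.88 -0.31] [512.85960152 170.16303375 230.06915241] [-3.14069588e+00  1.20723173e-03  1.90353062e+00]
oiler diff 1093 116
```

View pics/w4.png

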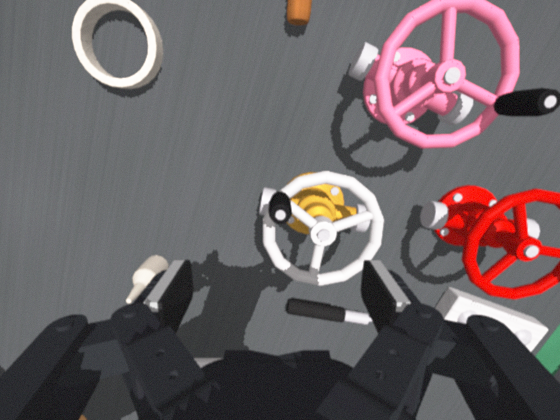

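The wrist view shows the aluminium wheel with its hub at (323,233) and the knob top at (280,210). The dropper lies outside the path of the fingers.

Run:
```python
from h import *
import cv2
i=np.load("w4.npy",allow_pickle=True).item()
ex=np.array([np.sin(1.9045),-np.cos(1.9045)]);ey=np.array([np.cos(1.9045),np.sin(1.9045)])
for n,(u,v,z) in dict(ktop=(280.5,210.5,152.5),hub=(322.5,234,110)).items():
    p=atz(i,(u,v),z);print(n,p.round(1))
# ring points: bright white pixels at ring z=102..108
g=i["pixels"].astype(int);m=(g.min(2)>200);ys,xs=np.nonzero(m)
P=np.array([atz(i,(x,y),104)[:2] for x,y in zip(xs,ys) if 255<x<390 and 165<y<290])
h=np.array([565.,152.])
for _ in range(20):
    d=P-h;r=np.hypot(*d.T);k=abs(r-55)<8;J=-(d[k]/r[k,None]);h-=np.linalg.lstsq(J,r[k]-55,rcond=None)[0]
print("ring fit",h,k.sum(),r[k].std())
t=atz(i,(280.5,210.5),152.5)[:2];print("knob r",np.linalg.norm(t-h),np.degrees(np.arctan2(*(t-h)[::-1])))
e=ctrl.read_state()["eef_pos"][:2];print(e,"shift tool x,y",(t-e)@ey,(t-e)@ex)
b=ctrl.get_image("side")["pixels"][:,:,::-1];cv2.imwrite("pics/side1.png",b)
o=cv2.imread("pics/side0.png")
c=lambda im:cv2.resize(im[238:313,240:340],None,fx=4,fy=4)
cv2.imwrite("pics/cmp.png",np.hstack([c(o),c(b)]))
```

```text
ktop [514.  176.7 152.5]
hub [565.9 154.6 110. ]
ring fit [566.56631225 155.61604707] 2782 3.2721066610341407
knob r 56.617692488315775 158.16948234861601
[513.03044241 169.79620989] shift tool x,y 6.1741805848999896 3.1758654818129415
```

View pics/cmp.png

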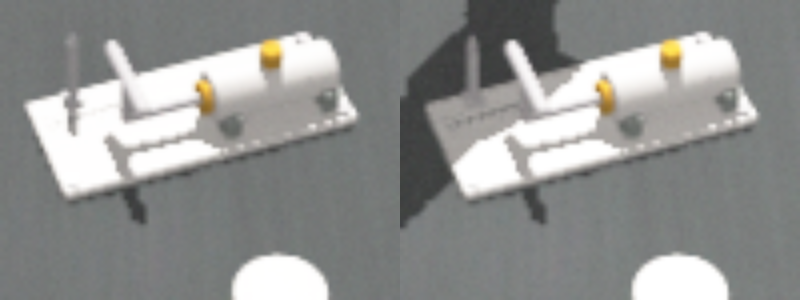

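The oiler is back home; the difference was only the arm's shadow. The wheel's hub is at about (566,154.8) and the knob at about (514.2,175.7). Descending and gripping.

```bash
R='python3 -m handwheel'
$R '[[[0,0,0],[0.0052,0.003,0.0],0],[[0,0,0],[0,0,0.028],0],[[0,0,0],[0,0,0.028],0],[[0,0,0],[0,0,0.028],0],[[0,0,0],[0,0,0.028],0]]'
$R '[[[0,0,0],[0,0,0],0],[[0,0,0],[0,0,0],0.4],[[0,0,0],[0,0,0],0.7],[[0,0,0],[0,0,0],1],[[0,0,0],[0,0,0],1]]'
$R '[[[0,0,0],[0,0,0],1],[[0,0,0],[0,0,0],1],[[0,0,0],[0,0,0],1],[[0,0,0],[0,0,0],1],[[0,0,0],[0,0,0],1]]'
python3 - <<'E'
from h import *
import cv2
i=wcam();cv2.imwrite("pics/w5.png",i["pixels"][:,:,::-1])
e=ctrl.read_state()["eef_pos"];d=e[:2]-[566,154.8];print(e,np.hypot(*d),np.degrees(np.arctan2(*d[::-1])))
E
```

```text
clock: 10.57
eef_pos: [514.5, 177.1, 117.4]
tool_rot: [3.14, -0.0, 1.903]
force: [-0.5, 0.2, -0.3]
width: 85.7
gripper_force: 0.0
clock: 10.98
eef_pos: [515.2, 178.0, 120.1]
tool_rot: [3.138, -0.0, 1.905]
force: [-0.5, 0.3, 0.1]
width: 38.8
gripper_force: 0.0
clock: 11.4
eef_pos: [514.2, 177.7, 119.6]
tool_rot: [3.14, 0.0, 1.905]
force: [-0.7, -0.9, 6.1]
width: 18.2
gripper_force: 58.4
[514.18397468 177.70433053 119.62244727] 56.65252719094997 156.153047500911
```

```bash
cat > chk.py <<'E'
import sys
from h import *
s=ctrl.read_state();e=s["eef_pos"][:2];d=e-[566,154.8];u=d/np.hypot(*d);t=np.array([-u[1],u[0]])
f=s["force"][:2];print("th %.1f r %.1f ft %.1f fr %.1f  %s"%(np.degrees(np.arctan2(d[1],d[0])),np.hypot(*d),f@t,f@u,e.round(1)))
open("log.txt","a").write("%f %f\n"%tuple(e))
sys.exit(abs(f@t)>float(sys.argv[1]))
E
python3 - <<'E'
from h import *
f=lambda a:55*np.array([np.cos(np.radians(a)),-np.sin(np.radians(a))])
for st,n in((24,15),(12,30)):
    print(st,"cw from 48.4");print(" ".join("%d:[%.4f,%.4f,0]"%(k,*((f(48.4-st*(k+1))-f(48.4-st*k))/1000)) for k in range(n)))
E
```

```text
24 cw from 48.4
0:[0.0136,0.0184,0] 1:[0.0049,0.0223,0] 2:[-0.0046,0.0224,0] 3:[-0.0133,0.0186,0] 4:[-0.0197,0.0116,0] 5:[-0.0227,0.0025,0] 6:[-0.0218,-0.0069,0] 7:[-0.0171,-0.0152,0] 8:[-0.0094,-0.0208,0] 9:[-0.0002,-0.0229,0] 10:[0.0092,-0.0210,0] 11:[0.0169,-0.0154,0] 12:[0.0217,-0.0072,0] 13:[0.0228,0.0022,0] 14:[0.0199,0.0113,0]
12 cw from 48.4
0:[0.0078,0.0085,0] 1:[0.0058,0.0099,0] 2:[0.0036,0.0109,0] 3:[0.0013,0.0114,0] 4:[-0.0011,0.0114,0] 5:[-0.0035,0.0110,0] 6:[-0.0057,0.0100,0] 7:[-0.0076,0.0086,0] 8:[-0.0093,0.0068,0] 9:[-0.0105,0.0047,0] 10:[-0.0112,0.0025,0] 11:[-0.0115,0.0001,0] 12:[-0.0113,-0.0023,0] 13:[-0.0105,-0.0046,0] 14:[-0.0093,-0.0067,0] 15:[-0.0078,-0.0085,0] 16:[-0.0058,-0.0099,0] 17:[-0.0036,-0.0109,0] 18:[-0.0013,-0.0114,0] 19:[0.0011,-0.0114,0] 20:[0.0035,-0.0110,0] 21:[0.0057,-0.0100,0] 22:[0.0076,-0.0086,0] 23:[0.0093,-0.0068,0] 24:[0.0105,-0.0047,0] 25:[0.0112,-0.0025,0] 26:[0.0115,-0.0001,0] 27:[0.0113,0.0023,0] 28:[0.0105,0.0046,0] 29:[0.0093,0.0067,0]
```

```bash
R='python3 -m handwheel'
$R '[[[0,0,0],[0.0078,0.0085,0],1],[[0,0,0],[0.0058,0.0099,0],1],[[0,0,0],[0.0036,0.0109,0],1]]' >/dev/null && python3 chk.py 15 &&
$R '[[[0,0,0],[0.0013,0.0114,0],1],[[0,0,0],[-0.0011,0.0114,0],1],[[0,0,0],[-0.0035,0.0110,0],1]]' >/dev/null && python3 chk.py 15 &&
$R '[[[0,0,0],[-0.0057,0.0100,0],1],[[0,0,0],[-0.0076,0.0086,0],1],[[0,0,0],[-0.0093,0.0068,0],1]]' >/dev/null && python3 chk.py 15 &&
$R '[[[0,0,0],[-0.0105,0.0047,0],1],[[0,0,0],[-0.0112,0.0025,0],1],[[0,0,0],[-0.0115,0.0001,0],1]]' >/dev/null && python3 chk.py 15 &&
$R '[[[0,0,0],[-0.0113,-0.0023,0],1],[[0,0,0],[-0.0105,-0.0046,0],1],[[0,0,0],[-0.0093,-0.0067,0],1]]' && python3 chk.py 15
```

```text
th 122.0 r 57.9 ft 2.8 fr 0.1  [535.3 203.9]False
```

```bash
sed -i 's/sys.exit(\(.*\))$/sys.exit(int(\1))/' chk.py; R='python3 -m handwheel'
$R '[[[0,0,0],[0.0013,0.0114,0],1],[[0,0,0],[-0.0011,0.0114,0],1],[[0,0,0],[-0.0035,0.0110,0],1]]' >/dev/null && python3 chk.py 15 &&
$R '[[[0,0,0],[-0.0057,0.0100,0],1],[[0,0,0],[-0.0076,0.0086,0],1],[[0,0,0],[-0.0093,0.0068,0],1]]' >/dev/null && python3 chk.py 15 &&
$R '[[[0,0,0],[-0.0105,0.0047,0],1],[[0,0,0],[-0.0112,0.0025,0],1],[[0,0,0],[-0.0115,0.0001,0],1]]' >/dev/null && python3 chk.py 15 &&
$R '[[[0,0,0],[-0.0113,-0.0023,0],1],[[0,0,0],[-0.0105,-0.0046,0],1],[[0,0,0],[-0.0093,-0.0067,0],1]]' && python3 chk.py 15
```

```text
th 87.3 r 58.1 ft 3.0 fr -1.1  [568.7 212.8]
th 52.8 r 57.1 ft 3.1 fr -0.3  [600.5 200.3]
th 17.2 r 55.4 ft 2.2 fr -1.8  [618.9 171.1]
clock: 12.7
eef_pos: [616.5, 137.1, 119.7]
tool_rot: [3.138, -0.002, 1.906]
force: [-2.1, 4.3, 4.7]
width: 18.2
gripper_force: 58.6
th -19.3 r 53.5 ft 3.4 fr -3.4  [616.5 137.1]
```

It turns well at about 3 N. From here I'll step one row at a time with a force check, so it pauses at the stop.

```bash
R='python3 -m handwheel'; C='python3 chk.py 8'
$R '[[[0,0,0],[-0.0078,-0.0085,0],1]]' >/dev/null && $C &&
$R '[[[0,0,0],[-0.0058,-0.0099,0],1]]' >/dev/null && $C &&
$R '[[[0,0,0],[-0.0036,-0.0109,0],1]]' >/dev/null && $C &&
$R '[[[0,0,0],[-0.0013,-0.0114,0],1]]' >/dev/null && $C &&
$R '[[[0,0,0],[0.0011,-0.0114,0],1]]' >/dev/null && $C &&
$R '[[[0,0,0],[0.0035,-0.0110,0],1]]' >/dev/null && $C &&
$R '[[[0,0,0],[0.0057,-0.0100,0],1]]' >/dev/null && $C &&
$R '[[[0,0,0],[0.0076,-0.0086,0],1]]' >/dev/null && $C &&
$R '[[[0,0,0],[0.0093,-0.0068,0],1]]' >/dev/null && $C &&
$R '[[[0,0,0],[0.0105,-0.0047,0],1]]' >/dev/null && $C &&
$R '[[[0,0,0],[0.0112,-0.0025,0],1]]' >/dev/null && $C &&
$R '[[[0,0,0],[0.0115,-0.0001,0],1]]' >/dev/null && $C &&
$R '[[[0,0,0],[0.0113,0.0023,0],1]]' >/dev/null && $C &&
$R '[[[0,0,0],[0.0105,0.0046,0],1]]' >/dev/null && $C &&
$R '[[[0,0,0],[0.0093,0.0067,0],1]]' >/dev/null && $C
```

```text
th -31.8 r 53.0 ft 3.1 fr -3.6  [611.1 126.9]
th -44.2 r 52.6 ft 2.7 fr -4.2  [603.7 118.2]
th -56.5 r 52.3 ft 2.9 fr -3.6  [594.8 111.2]
th -68.9 r 52.1 ft 3.4 fr -3.9  [584.7 106.2]
th -81.4 r 52.0 ft 2.6 fr -3.8  [573.8 103.4]
th -93.8 r 52.1 ft 3.0 fr -3.9  [562.6 102.8]
th -106.1 r 52.3 ft 2.9 fr -4.2  [551.5 104.6]
th -118.4 r 52.6 ft 3.2 fr -4.3  [540.9 108.5]
th -130.9 r 53.1 ft 3.5 fr -3.3  [531.2 114.6]
th -143.5 r 53.6 ft 2.6 fr -3.6  [522.9 122.9]
th -155.9 r 54.2 ft 3.6 fr -2.9  [516.5 132.6]
th -167.9 r 54.9 ft 3.3 fr -3.2  [512.4 143.3]
th -179.7 r 55.5 ft 2.9 fr -2.8  [510.5 154.5]
th 168.6 r 56.1 ft 3.6 fr -2.0  [511.  165.9]
th 157.0 r 56.7 ft 2.6 fr -1.8  [513.8 176.9]
```

```bash
python3 - <<'E'
import numpy as np
p=np.loadtxt("log.txt");A=np.c_[2*p,np.ones(len(p))];s=np.linalg.lstsq(A,(p**2).sum(1),rcond=None)[0];print(s[:2],np.sqrt(s[2]+s[:2]@s[:2]))
E
sed -i 's/\[566,154.8\]/[565.5,157.9]/' chk.py
R='python3 -m handwheel'; C='python3 chk.py 8'
$R '[[[0,0,0],[0.0078,0.0085,0],1]]' >/dev/null && $C &&
$R '[[[0,0,0],[0.0058,0.0099,0],1]]' >/dev/null && $C &&
$R '[[[0,0,0],[0.0036,0.0109,0],1]]' >/dev/null && $C &&
$R '[[[0,0,0],[0.0013,0.0114,0],1]]' >/dev/null && $C &&
$R '[[[0,0,0],[-0.0011,0.0114,0],1]]' >/dev/null && $C &&
$R '[[[0,0,0],[-0.0035,0.0110,0],1]]' >/dev/null && $C &&
$R '[[[0,0,0],[-0.0057,0.0100,0],1]]' >/dev/null && $C &&
$R '[[[0,0,0],[-0.0076,0.0086,0],1]]' >/dev/null && $C &&
$R '[[[0,0,0],[-0.0093,0.0068,0],1]]' >/dev/null && $C &&
$R '[[[0,0,0],[-0.0105,0.0047,0],1]]' >/dev/null && $C &&
$R '[[[0,0,0],[-0.0112,0.0025,0],1]]' >/dev/null && $C &&
$R '[[[0,0,0],[-0.0115,0.0001,0],1]]' >/dev/null && $C &&
$R '[[[0,0,0],[-0.0113,-0.0023,0],1]]' >/dev/null && $C &&
$R '[[[0,0,0],[-0.0105,-0.0046,0],1]]' >/dev/null && $C
```

```text
[565.48554954 157.82202043] 55.089046954113215
th 147.8 r 55.0 ft 3.2 fr -1.4  [518.9 187.3]
th 135.7 r 55.1 ft 3.2 fr -1.6  [526.1 196.4]
th 123.6 r 55.0 ft 3.2 fr -1.5  [535.1 203.8]
th 111.5 r 55.1 ft 3.2 fr -1.4  [545.3 209.1]
th 99.5 r 55.0 ft 3.2 fr 0.2  [556.5 212.2]
th 87.3 r 55.0 ft 2.7 fr -1.1  [568.1 212.9]
th 75.3 r 55.0 ft 3.2 fr 0.1  [579.5 211.1]
th 63.3 r 55.0 ft 3.3 fr -0.2  [590.2 207. ]
th 51.2 r 55.0 ft 2.5 fr 1.0  [599.9 200.8]
th 39.1 r 55.0 ft 2.4 fr -0.5  [608.1 192.6]
th 27.1 r 55.0 ft 2.7 fr -0.4  [614.5 182.9]
th 14.9 r 55.0 ft 3.5 fr -0.2  [618.7 172.1]
th 8.0 r 54.9 ft 27.0 fr 1.0  [619.9 165.6]
```

It met the stop at about 8°, after about 509° of closing (8.9 rad, inside the given 3.5 to 9). I'll settle and measure there.

```bash
R='python3 -m handwheel'
$R '[[[0,0,0],[0,0,0],1],[[0,0,0],[0,0,0],1],[[0,0,0],[0,0,0],1]]' >/dev/null; python3 chk.py 99
$R '[[[0,0,0],[0.004,0.001,0],1],[[0,0,0],[0,0,0],1],[[0,0,0],[0,0,0],1]]' >/dev/null; for k in 1 2 3; do python3 chk.py 99; done; python3 -c "
from h import *
E=[]
for k in range(5):
    E.append(ctrl.read_state()['eef_pos']);ctrl.get_image('side')
e=np.mean(E,0);d=e[:2]-[565.5,157.85];print(e,np.degrees(np.arctan2(d[1],d[0])))
f=lambda a:55*np.array([np.cos(np.radians(a)),-np.sin(np.radians(a))])
p0=8-109.12;st=12
print(' '.join('%d:[%.4f,%.4f,0]'%(k,*((f(p0+st*(k+1))-f(p0+st*k))/1000)) for k in range(30)))
"
```

```text
th 8.5 r 54.9 ft 11.5 fr 1.8  [619.8 166. ]
th 8.7 r 54.9 ft 5.3 fr 2.1  [619.8 166.2]
th 8.7 r 54.9 ft 5.3 fr 2.1  [619.8 166.2]
th 8.7 r 54.9 ft 5.3 fr 2.1  [619.8 166.2]
[619.80795433 166.17674325 119.68154428] 8.71696588561221
0:[0.0115,0.0010,0] 1:[0.0114,-0.0014,0] 2:[0.0109,-0.0037,0] 3:[0.0099,-0.0059,0] 4:[0.0084,-0.0078,0] 5:[0.0066,-0.0094,0] 6:[0.0045,-0.0106,0] 7:[0.0022,-0.0113,0] 8:[-0.0002,-0.0115,0] 9:[-0.0026,-0.0112,0] 10:[-0.0048,-0.0104,0] 11:[-0.0069,-0.0092,0] 12:[-0.0087,-0.0076,0] 13:[-0.0100,-0.0056,0] 14:[-0.0110,-0.0034,0] 15:[-0.0115,-0.0010,0] 16:[-0.0114,0.0014,0] 17:[-0.0109,0.0037,0] 18:[-0.0099,0.0059,0] 19:[-0.0084,0.0078,0] 20:[-0.0066,0.0094,0] 21:[-0.0045,0.0106,0] 22:[-0.0022,0.0113,0] 23:[0.0002,0.0115,0] 24:[0.0026,0.0112,0] 25:[0.0048,0.0104,0] 26:[0.0069,0.0092,0] 27:[0.0087,0.0076,0] 28:[0.0100,0.0056,0] 29:[0.0110,0.0034,0]
```

The stop under light load is at TCP angle 8.8°. Now two full turns counter-clockwise, finishing with a check.

```bash
R='python3 -m handwheel'; C='python3 chk.py 12'
$R '[[[0,0,0],[0.0115,0.0010,0],1],[[0,0,0],[0.0114,-0.0014,0],1],[[0,0,0],[0.0109,-0.0037,0],1],[[0,0,0],[0.0099,-0.0059,0],1],[[0,0,0],[0.0084,-0.0078,0],1]]' >/dev/null && $C &&
$R '[[[0,0,0],[0.0066,-0.0094,0],1],[[0,0,0],[0.0045,-0.0106,0],1],[[0,0,0],[0.0022,-0.0113,0],1],[[0,0,0],[-0.0002,-0.0115,0],1],[[0,0,0],[-0.0026,-0.0112,0],1]]' >/dev/null && $C &&
$R '[[[0,0,0],[-0.0048,-0.0104,0],1],[[0,0,0],[-0.0069,-0.0092,0],1],[[0,0,0],[-0.0087,-0.0076,0],1],[[0,0,0],[-0.0100,-0.0056,0],1],[[0,0,0],[-0.0110,-0.0034,0],1]]' >/dev/null && $C &&
$R '[[[0,0,0],[-0.0115,-0.0010,0],1],[[0,0,0],[-0.0114,0.0014,0],1],[[0,0,0],[-0.0109,0.0037,0],1],[[0,0,0],[-0.0099,0.0059,0],1],[[0,0,0],[-0.0084,0.0078,0],1]]' >/dev/null && $C &&
$R '[[[0,0,0],[-0.0066,0.0094,0],1],[[0,0,0],[-0.0045,0.0106,0],1],[[0,0,0],[-0.0022,0.0113,0],1],[[0,0,0],[0.0002,0.0115,0],1],[[0,0,0],[0.0026,0.0112,0],1]]' >/dev/null && $C &&
$R '[[[0,0,0],[0.0048,0.0104,0],1],[[0,0,0],[0.0069,0.0092,0],1],[[0,0,0],[0.0087,0.0076,0],1],[[0,0,0],[0.0100,0.0056,0],1],[[0,0,0],[0.0110,0.0034,0],1]]' && $C
```

```text
th 65.9 r 54.9 ft -2.7 fr 3.0  [587.9 208. ]
th 128.6 r 55.0 ft -3.1 fr 0.5  [531.2 200.9]
th -170.4 r 55.1 ft -3.1 fr -4.4  [511.1 148.7]
th -111.6 r 55.2 ft -3.3 fr -6.6  [545.2 106.5]
th -54.5 r 55.2 ft -2.8 fr -4.9  [597.6 113. ]
clock: 18.28
eef_pos: [620.4, 161.1, 119.6]
tool_rot: [3.141, 0.003, 1.904]
force: [0.9, -3.9, 8.6]
width: 18.4
gripper_force: 59.8
th 3.4 r 55.0 ft -3.9 fr 0.6  [620.4 161.1]
```

```bash
R='python3 -m handwheel'; C='python3 chk.py 12'
$R '[[[0,0,0],[0.0115,0.0010,0],1],[[0,0,0],[0.0114,-0.0014,0],1],[[0,0,0],[0.0109,-0.0037,0],1],[[0,0,0],[0.0099,-0.0059,0],1],[[0,0,0],[0.0084,-0.0078,0],1]]' >/dev/null && $C &&
$R '[[[0,0,0],[0.0066,-0.0094,0],1],[[0,0,0],[0.0045,-0.0106,0],1],[[0,0,0],[0.0022,-0.0113,0],1],[[0,0,0],[-0.0002,-0.0115,0],1],[[0,0,0],[-0.0026,-0.0112,0],1]]' >/dev/null && $C &&
$R '[[[0,0,0],[-0.0048,-0.0104,0],1],[[0,0,0],[-0.0069,-0.0092,0],1],[[0,0,0],[-0.0087,-0.0076,0],1],[[0,0,0],[-0.0100,-0.0056,0],1],[[0,0,0],[-0.0110,-0.0034,0],1]]' >/dev/null && $C &&
$R '[[[0,0,0],[-0.0115,-0.0010,0],1],[[0,0,0],[-0.0114,0.0014,0],1],[[0,0,0],[-0.0109,0.0037,0],1],[[0,0,0],[-0.0099,0.0059,0],1],[[0,0,0],[-0.0084,0.0078,0],1]]' >/dev/null && $C &&
$R '[[[0,0,0],[-0.0066,0.0094,0],1],[[0,0,0],[-0.0045,0.0106,0],1],[[0,0,0],[-0.0022,0.0113,0],1],[[0,0,0],[0.0002,0.0115,0],1],[[0,0,0],[0.0026,0.0112,0],1]]' >/dev/null && $C &&
$R '[[[0,0,0],[0.0048,0.0104,0],1],[[0,0,0],[0.0069,0.0092,0],1],[[0,0,0],[0.0087,0.0076,0],1],[[0,0,0],[0.0100,0.0056,0],1],[[0,0,0],[0.0110,0.0034,0],1]]' >/dev/null && $C &&
$R '[[[0,0,0],[0,0,0],1],[[0,0,0],[0,0,0],1],[[0,0,0],[0,0,0],1],[[0,0,0],[0,0,0],1]]' && $C
```

```text
th 66.0 r 54.9 ft -3.6 fr 3.3  [587.8 208. ]
th 128.6 r 55.0 ft -3.2 fr 0.9  [531.2 200.9]
th -170.4 r 55.1 ft -2.6 fr -3.9  [511.1 148.7]
th -111.6 r 55.3 ft -3.6 fr -6.5  [545.2 106.5]
th -54.4 r 55.2 ft -3.8 fr -4.9  [597.6 113. ]
th 3.4 r 55.0 ft -3.2 fr 0.9  [620.4 161.1]
clock: 21.12
eef_pos: [620.1, 164.3, 119.7]
tool_rot: [3.138, -0.001, 1.906]
force: [1.5, 2.5, 7.2]
width: 18.2
gripper_force: 59.5
th 6.7 r 54.9 ft 2.3 fr 1.8  [620.1 164.3]
```

```bash
R='python3 -m handwheel'
$R '[[[0,0,0],[0.0015,0.0001,0],1],[[0,0,0],[0.0015,0.0001,0],1],[[0,0,0],[0,0,0],1],[[0,0,0],[0,0,0],1],[[0,0,0],[0,0,0],1]]'; python3 chk.py 99
```

```text
clock: 21.53
eef_pos: [620.0, 164.9, 119.7]
tool_rot: [3.139, 0.002, 1.905]
force: [2.6, -0.4, 6.7]
width: 18.2
gripper_force: 59.6
th 7.3 r 54.9 ft -0.8 fr 2.6  [620.  164.9]
```

```bash
R='python3 -m handwheel'
$R '[[[0,0,0],[0.0015,0.0001,0],1],[[0,0,0],[0.001,0.0001,0],1],[[0,0,0],[0,0,0],1],[[0,0,0],[0,0,0],1],[[0,0,0],[0,0,0],1]]'; python3 chk.py 99
```

```text
clock: 21.95
eef_pos: [619.6, 167.1, 119.7]
tool_rot: [3.138, 0.002, 1.905]
force: [3.9, -1.3, 6.5]
width: 18.1
gripper_force: 59.5
th 9.6 r 54.9 ft -1.9 fr 3.7  [619.6 167.1]
```

```bash
R='python3 -m handwheel'
$R '[[[0,0,0],[-0.0015,-0.0001,0],1],[[0,0,0],[-0.0013,-0.0001,0],1],[[0,0,0],[0,0,0],1],[[0,0,0],[0,0,0],1],[[0,0,0],[0,0,0],1]]'; python3 chk.py 99
```

```text
clock: 22.37
eef_pos: [619.8, 166.3, 119.7]
tool_rot: [3.138, -0.001, 1.906]
force: [2.0, 2.3, 6.3]
width: 18.1
gripper_force: 59.5
th 8.8 r 54.9 ft 2.0 fr 2.3  [619.8 166.3]
```

```bash
R='python3 -m handwheel'
$R '[[[0,0,0],[0,0,0],1],[[0,0,0],[0,0,0],1],[[0,0,0],[0,0,0],1],[[0,0,0],[0,0,0],1],[[0,0,0],[0,0,0],1]]'; python3 chk.py 99 && python3 -c "
from cell import ctrl
print(abs(ctrl.read_state()['qd']).max());print(ctrl.finish_job())"
```

```text
clock: 22.78
eef_pos: [619.8, 166.2, 119.7]
tool_rot: [3.138, -0.001, 1.906]
force: [1.6, 1.4, 6.3]
width: 18.4
gripper_force: 59.5
th 8.7 r 54.9 ft 1.1 fr 1.8  [619.8 166.2]
0.001494011416548539
the job is handed in; nothing more can be done
None
```

I drew the oiler handle to the index pin, held it there for over a second and guided it home, then closed the valve to its stop and backed it off two full turns to within about 0.1° as measured at the gripper; the job was handed in at 22.8 s, still gripping the crank handle with the wheel at rest.

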